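# Square a plaster dental cast into the corner stop

### The job

Using only the fingertips or the outside of the fingers, push the yellow plaster dental cast along the bench into the corner of the L-shaped aluminium stop, until its straight heel lies flush against the long bar and its side flush against the short bar. Only push it: never take it between the fingers, lift it or tip it, and leave every other loose thing where it stands. Finish with the hand clear of everything.

Things in the scene. Friction and masses are not known exactly. Their poses are not given: they have to be found in the camera images.
- cast: the yellow plaster dental cast to be pushed, loose, 0.14-0.28 kg: rectangular base 60 mm (x) by 70 mm (y), 24 mm high, upright sides; on it a horseshoe of teeth up to 35 mm above the bench. Origin: centre of the underside. +x points to the straight heel (open end of the horseshoe), which goes to the long bar; its +y side goes to the short bar. Starts up to 0.45 rad askew to the stop
- stop: L-shaped aluminium stop fixed to the bench, bars 14 mm thick, 22 mm high. Origin: inner corner of the L, at bench height. Long bar: inner face x = 0, from y = 0 to -240 mm. Short bar: inner face y = 0, from x = 0 to -110 mm. The cast starts inside the L (x < 0, y < 0); +x points away from the robot within 0.2 rad. The seated cast has its origin at x -30, y -35 mm in this frame
- blue_cast: bystander, loose: a blue plaster cast of the same shape and size as the yellow one; origin at the centre of its underside. It stands either left of the short bar or right of the yellow cast, the bowl at the other place
- bowl: bystander, loose: red mixing bowl, 100 mm across the rim, 55 mm high, origin at the centre of its underside; left of the short bar or right of the yellow cast
- knife: bystander, loose: wax knife with a wooden handle lying behind the long bar, 168 mm long along its x (from -85 to +83 mm), 10 mm high, origin under the middle of it at bench height
- tin: bystander, loose: flat steel tin with red wax, 50 x 40 x 20 mm, left of the short bar, towards the robot; origin at the centre of its underside
- torch: bystander, loose: orange and black hand torch standing on a round foot 72 mm across, 148 mm high, at the far right or far left; origin at the centre of its underside
- jar: bystander, loose: white jar with a blue cap, 60 mm across, 75 mm high, at the far left or far right; origin at the centre of its underside
Mind the look-alikes: they are no part of the job. Several things look just like the cast: the one meant starts farthest to the robot's left.

How it is judged:
By the outcome, as a careful person would: the job done as asked, in the order asked, and still so for the second after the job is handed in, with the robot touching nothing.
It also fails if it takes over 45 s, if anything falls off the work surface, if the arm or the gripper's body presses on something with over 40 N, if the wrist force passes 120 N, or if a joint passes its speed limit or range.

### The arm

A 7-joint arm with a two-finger parallel gripper is mounted at the origin on the work surface. World frame = base frame: x ahead of the robot, y to its left, z up, the work surface at z = 0. Lengths are in m, angles in rad, forces in N, time in s.
With the tool pointing down it reaches from about 0.4 to 0.85 m from the base axis. Payload 10.4 kg.
Tool frame: the origin (TCP) lies midway between the tips of the shut fingers; the grasp point (between the pads) lies hold_point_z behind it (hold_point_z is the distance from the TCP to the grasp point, in m); z points along the fingers, y is the line along which they close (so a half turn about z gives the same grasp; the last joint's range is limited). The gripper opens to 87 mm and grips with 3 to 60 N. Pads are 19 mm wide; open, the fingers measure 117 mm over their backs; the gripper's body (75 mm by 190 mm) begins 51 mm behind the grasp point.
Start: joints at [-1.234, 0.332, -0.065, 1.46, 0.022, 1.35, -0.088], TCP at [0.22, 0.585, 0.223] pointing down, gripper open.
Joint ranges: [-2.6, 2.6], [-0.5, 2.12], [-1.47, 1.34], [0.16, 2.42], [-1.27, 4.41], [0.06, 2.06], [-2.6, 2.6]. Speed limits (rad/s): [2.22, 2.22, 2.79, 2.79, 3.14, 3.14, 3.14].

### API

Orientations are given as a unit quaternion [x, y, z, w].
In Python, from bench import * gives the robot as it stands. The module is installed in compiled form; this text tells all that it offers.
- The arm moves only by the tool drive_tool, never from a script. Its argument "increments" is a list of rows, each a list of 6 numbers: the shift along the tool's x, y, z scaled (see below), then the turn, a rotation vector about the tool's x, y, z scaled (see below). In form: [[dx, dy, dz, rx, ry, rz], ...]. A call has exactly 5 rows; each row is the pose to reach, as a shift and turn from the pose commanded when the call began, along the tool's axes at that moment; what a row does not reach only later rows make up. The controller multiplies each number of a shift by 300 mm and each number of a turn by pi/4 rad. A row lasts 1/12 s, in which the tool goes at most 41.7 mm and 7.16 degrees, less where a joint would pass 70% of its speed; a pose out of reach is approached as far as the arm can. A call with a number of a shift or a turn outside -1 to 1 is refused whole. A call with a gripper value outside its range is refused whole. "claw" is the closure, from 0 (fully open) to 1 (shut), set as the call begins (left out, the last holds). The fingers move at their own pace and stop on an object; "force" is the grip in N (left out, the last holds). Time passes only in rows, so rows that repeat a pose let the fingers close, or fill a call up. It gives the time, the measured TCP pose, the force, the opening and the grip force at its end, in the units of the state.
- read_state(): the state, without advancing time (a new reading comes with each control period).
- camera(name): name is "side" or "top" or "wrist"; returns the picture (420x560x3 uint8, blue, green, red); there is no depth.
- get_calibration(name): a dict with "K" (3x3 intrinsics, pixels), "position" and "rotation" of the camera in the world. Camera axes: x right, y down, z forward; pixel columns grow to the right and rows downward; lengths in m; the calibration is good to about 2 mm. A picture is of the moment at which its call begins: read the wrist's pose just before it. get_calibration takes no time and is no camera call; for the wrist camera it gives the pose at the moment of the call.
- close_job(): hands the job in; it is judged then, once.
The state is a dict: "time": time; "joint_positions": joint angles; "joint_vel": joint speeds; "joint_torque": joint torques, N m; "ee_pos": TCP position; "eef_rot": TCP orientation; "ft_force": force on the tool from outside, world axes, zero at the start; "torque": the same for the moment, N m; "width": finger opening in m; "grip_force": force on a finger pad.
Only numpy, scipy, OpenCV 4.12 (cv2) and the standard library are available. Lean on these libraries where they do the work, as an engineer would, in place of code of your own. Each camera call takes 0.05 s, during which the arm holds its last target. There are 200 camera calls.

## Working session

There is one attempt and no reset: what is moved stays moved. The work goes in short steps, Python scripts to look and compute and a tool call to move; the robot and the scene stay as the last step left them, time stands still between calls to the robot, and variables do not carry over. Pictures are saved under pics/ and viewed, at most 10 in all, crops included, and the job is handed in when it is done.

Besides the shell and the picture viewer there is one more tool, called after "Call:" by a JSON object that holds its "fn" and its "kwargs", one argument or row to a line. drive_tool: Moves the arm, as the interface text tells. Its arguments: {"type":"object","properties":{"increments":{"type":"array","items":{"type":"array","items":{"type":"number"}}},"claw":{"type":"number"},"force":{"type":"number"}},"required":["increments"]}

```bash
mkdir -p pics; python3 - <<'E'
from bench import *
import cv2
s=read_state();print({k:s[k] for k in('time','ee_pos','eef_rot','width','ft_force')})
for n in('top','side'):
    cv2.imwrite(f'pics/{n}0.png',camera(n)); c=get_calibration(n);print(n,c)
E
```

```text
{'time': 0.0, 'ee_pos': array([0.21997117, 0.58461308, 0.2217549 ]), 'eef_rot': array([ 1.78928374e-01,  9.83861855e-01, -6.93718355e-04, -7.18659434e-05]), 'width': 0.08717517099440636, 'ft_force': array([-0.39104091,  0.94874416,  0.1577289 ])}
top {'K': array([[408.29312762,   0.        , 283.76406764],
       [  0.        , 408.29312762, 210.59534027],
       [  0.        ,   0.        ,   1.        ]]), 'position': array([0.3645072 , 0.00255866, 1.02430862]), 'rotation': array([-0.70357781,  0.70390174, -0.06954844,  0.0682907 ])}
side {'K': array([[541.07853331,   0.        , 279.43450374],
       [  0.        , 541.07853331, 203.3172346 ],
       [  0.        ,   0.        ,   1.        ]]), 'position': array([ 1.15037019, -1.13042738,  1.03491874]), 'rotation': array([ 0.87943371,  0.20022652, -0.107507  , -0.41826777])}
```

View pics/top0.png

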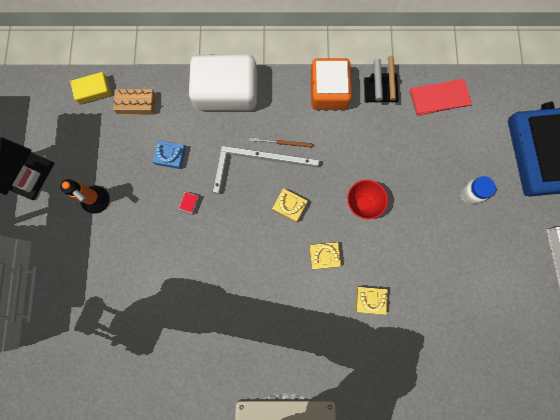

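View pics/side0.png

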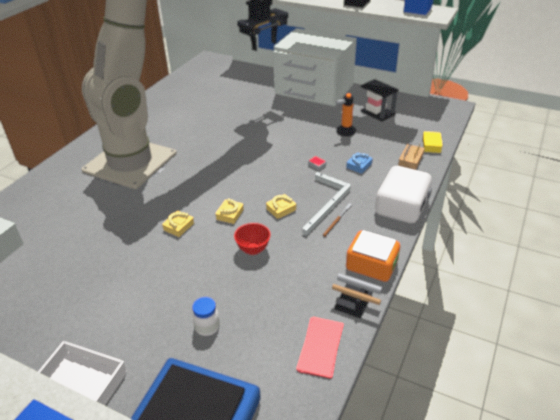

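The top picture shows the L-stop at about (220,150), with its long bar running to (320,163) and its short bar to (216,190). The yellow target is the leftmost cast at (290,205). The bowl is right of it at (367,200), and two look-alikes stand at (325,255) and (373,300). I'll enlarge this area to read corners.

```bash
python3 - <<'E'
import cv2
i=cv2.imread('pics/top0.png')[135:235,205:335]
cv2.imwrite('pics/crop0.png',cv2.resize(i,None,fx=6,fy=6,interpolation=cv2.INTER_CUBIC))
E
```

```text
(no output)
```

View pics/crop0.png

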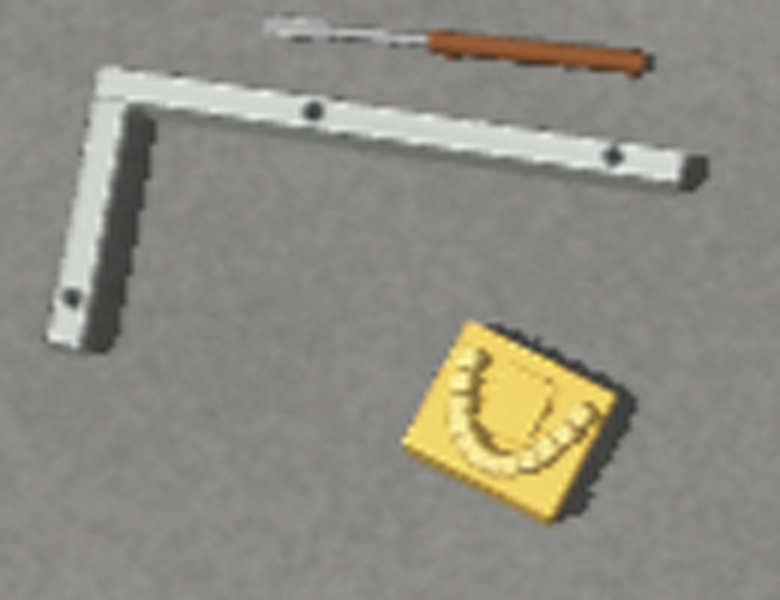

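The crop shows the inner corner of the stop (top edge) at crop (128,104), the long bar's end at (680,185) and the short bar's end at (83,348). The cast's top corners are (470,322), (618,398), (550,518) and (403,443).

```bash
cat > h.py <<'E'
import numpy as np
from scipy.spatial.transform import Rotation as R
def px2w(c,uv,z):
    d=R.from_quat(c['rotation']).apply(np.linalg.inv(c['K'])@[uv[0],uv[1],1]); p=np.array(c['position'])
    return (p+d*(z-p[2])/d[2])[:2]
def crop2w(c,pts,z,o,f): return np.array([px2w(c,((u+.5)/f-.5+o[0],(v+.5)/f-.5+o[1]),z) for u,v in pts])
def stopframe(c,a,e):  # corner and long bar end (world) -> origin, +y angle
    d=a-e; return a,np.arctan2(d[1],d[0])-np.pi/2
def fit(q): # corners heel-left,heel-right,front-right,front-left
    x=(q[0]+q[1]-q[2]-q[3]); y=(q[0]+q[3]-q[1]-q[2]); th=np.arctan2(x[1],x[0]); th2=np.arctan2(-y[0],y[1])
    return q.mean(0),th,th2,np.linalg.norm(x)/2,np.linalg.norm(y)/2
E
python3 - <<'E'
from bench import *
from h import *
c=get_calibration('top');o=(205,135)
S=crop2w(c,[(128,104),(680,183),(83,348)],.022,o,6);C=crop2w(c,[(470,322),(618,398),(550,518),(403,443)],.024,o,6)
O,th=stopframe(c,S[0],S[1]);print(S,th,np.arctan2(*(S[0]-S[2])[::-1]),np.linalg.norm(S[0]-S[1]),np.linalg.norm(S[0]-S[2]))
f=fit(C);print(f)
Rm=np.array([[np.cos(th),-np.sin(th)],[np.sin(th),np.cos(th)]])
print('cast in stop',(f[0]-O)@Rm, (f[1]-th), (C-O)@Rm)
r=R.from_quat(read_state()['eef_rot']);print(r.as_matrix())
for n,p in dict(bowl=(367,200),blue=(170,153),tin=(188,203),l1=(325,256)).items(): print(n,px2w(c,p,.02),(px2w(c,p,.02)-O)@Rm)
E
```

```text
[[ 0.71679183  0.14956286]
 [ 0.68143264 -0.08677443]
 [ 0.60911223  0.16559474]] -0.14851169904188022 -0.14779930737143407 0.23896776245202958 0.10886651476622952
(array([ 0.57774533, -0.01395886]), np.float64(-0.5038768555554183), np.float64(-0.48308419915915796), np.float64(0.0587209711928855), np.float64(0.06941102954579773))
cast in stop [-0.11332022 -0.18229595] -0.35536515651353806 [[-0.0741694  -0.15948162]
 [-0.09741898 -0.22554122]
 [-0.15201364 -0.20461292]
 [-0.12967885 -0.13954803]]
[[-9.35988289e-01  3.52030925e-01 -3.88241118e-04]
 [ 3.52031136e-01  9.35987551e-01 -1.17637501e-03]
 [-5.07315288e-05 -1.23774619e-03 -9.99999233e-01]]
bowl [ 0.59029293 -0.2091763 ] [-0.07202512 -0.37350789]
blue [0.71456777 0.29389816] [-0.02355635  0.14241743]
tin [0.58266893 0.24159614] [-0.14626436  0.07117452]
l1 [ 0.44951748 -0.10041632] [-0.22734379 -0.28677513]
```

Call:
{"fn": "drive_tool", "kwargs": {
  "increments": [
    [-0.07, -0.07, 0, 0, 0, 0],
    [-0.15, -0.14, 0, 0, 0, 0],
    [-0.23, -0.22, 0, 0, 0, 0],
    [-0.31, -0.3, 0, 0, 0, 0],
    [-0.4, -0.37, 0, 0, 0, 0]
  ],
  "claw": 0.68,
  "force": 20
}}

```text
time: 0.52
ee_pos: [0.2931, 0.4372, 0.2222]
eef_rot: [0.179, 0.984, -0.0, -0.0]
ft_force: [0.8, 0.2, 0.7]
width: 0.0616
grip_force: 0.0
```

Call:
{"fn": "drive_tool", "kwargs": {
  "increments": [
    [-0.08, -0.07, 0, 0, 0, 0],
    [-0.16, -0.14, 0, 0, 0, 0],
    [-0.24, -0.22, 0, 0, 0, 0],
    [-0.32, -0.3, 0, 0, 0, 0],
    [-0.4, -0.37, 0, 0, 0, 0]
  ]
}}

```text
time: 0.93
ee_pos: [0.3668, 0.2907, 0.2223]
eef_rot: [0.179, 0.984, -0.0, -0.0]
ft_force: [0.8, -0.0, 1.0]
width: 0.0313
grip_force: 0.0
```

Call:
{"fn": "drive_tool", "kwargs": {
  "increments": [
    [-0.08, -0.07, 0, 0, 0, 0],
    [-0.16, -0.14, 0, 0, 0, 0],
    [-0.24, -0.22, 0, 0, 0, 0],
    [-0.32, -0.3, 0, 0, 0, 0],
    [-0.4, -0.37, 0, 0, 0, 0]
  ]
}}

```text
time: 1.35
ee_pos: [0.4399, 0.1445, 0.2224]
eef_rot: [0.179, 0.984, 0.0, -0.0]
ft_force: [-0.2, 0.1, 0.6]
width: 0.0278
grip_force: 0.0
```

Call:
{"fn": "drive_tool", "kwargs": {
  "increments": [
    [-0.08, -0.07, 0, 0, 0, -0.05],
    [-0.16, -0.14, 0, 0, 0, -0.11],
    [-0.24, -0.22, 0, 0, 0, -0.17],
    [-0.32, -0.3, 0, 0, 0, -0.22],
    [-0.38, -0.37, 0, 0, 0, -0.27]
  ]
}}

```text
time: 1.77
ee_pos: [0.5079, 0.0001, 0.2224]
eef_rot: [0.073, 0.997, -0.0, 0.0]
ft_force: [0.7, -0.8, -0.2]
width: 0.0277
grip_force: 0.0
```

```bash
cat >> h.py <<'E'
O=np.array([0.7168,0.1496]); TH=-0.148
RS=np.array([[np.cos(TH),-np.sin(TH)],[np.sin(TH),np.cos(TH)]])
def st():
    from bench import read_state
    s=read_state(); p=s['ee_pos']; r=R.from_quat(s['eef_rot']).as_matrix()
    print('t',round(s['time'],2),'stop xy mm',np.round((p[:2]-O)@RS*1e3,1),'z',round(p[2]*1e3,1),'tool y ang in stop',round(np.arctan2(r[1,1],r[0,1])-TH,3),'tilt',np.round(r[:,2],3),'w',round(s['width'],4),'F',np.round((s['ft_force'][:2])@RS,1),round(s['ft_force'][2],1),'j',np.round(s['joint_positions'],2))
E
python3 -c "from h import *;st()"
```

```text
t 1.77 stop xy mm [-184.5 -178.7] z 222.4 tool y ang in stop 1.572 tilt [ 0. -0. -1.] w 0.0277 F [ 0.8 -0.7] -0.2 j [-0.57  0.06  0.5   1.79 -0.03  1.3   1.37]
```

Call:
{"fn": "drive_tool", "kwargs": {
  "increments": [
    [0, 0, 0.1, 0, 0, 0],
    [0, 0, 0.2, 0, 0, 0],
    [0, 0, 0.3, 0, 0, 0],
    [0, 0, 0.4, 0, 0, 0],
    [0, 0, 0.5, 0, 0, 0]
  ]
}}

```text
time: 2.18
ee_pos: [0.507, 0.0025, 0.071]
eef_rot: [0.074, 0.997, 0.0, -0.0]
ft_force: [1.1, 0.6, -0.5]
width: 0.0281
grip_force: 0.0
```

Call:
{"fn": "drive_tool", "kwargs": {
  "increments": [
    [0, 0, 0.06, 0, 0, 0],
    [0, 0, 0.12, 0, 0, 0],
    [0, 0, 0.17, 0, 0, 0],
    [0, 0, 0.2, 0, 0, 0],
    [0, 0, 0.205, 0, 0, 0]
  ]
}}

```text
time: 2.6
ee_pos: [0.5061, 0.0024, 0.0094]
eef_rot: [0.074, 0.997, -0.0, -0.001]
ft_force: [0.3, -0.4, 0.6]
width: 0.0275
grip_force: 0.0
```

```bash
cat >> h.py <<'E'
def shot(n,name,o=(200,130),sz=(150,112),f=5):
    from bench import camera
    import cv2
    i=camera(n)[o[1]:o[1]+sz[1],o[0]:o[0]+sz[0]]; cv2.imwrite('pics/'+name,cv2.resize(i,None,fx=f,fy=f,interpolation=cv2.INTER_CUBIC))
E
python3 -c "from h import *;st();shot('side','s1.png',(200,140),(200,140),4)"
```

```text
t 2.6 stop xy mm [-186.7 -176.6] z 9.4 tool y ang in stop 1.571 tilt [-0.003 -0.001 -1.   ] w 0.0275 F [ 0.4 -0.3] 0.6 j [-0.5   0.33  0.47  2.   -0.2   0.85  1.49]
```

View pics/s1.png

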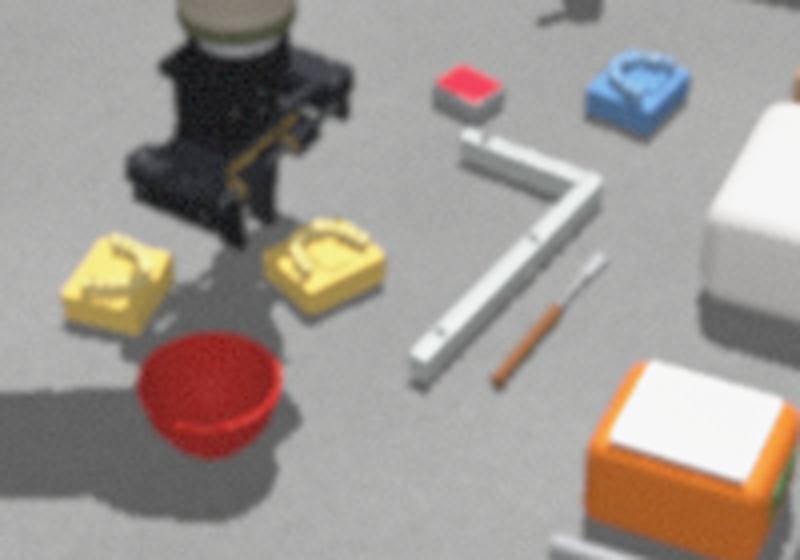

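The fingers are down just on the robot's side of the cast, at crop (245,235), with the cast at (325,265); the bowl and the look-alike are clear. I'll push towards the long bar now.

Call:
{"fn": "drive_tool", "kwargs": {
  "increments": [
    [-0.02, -0.01, 0, 0, 0, 0],
    [-0.04, -0.02, 0, 0, 0, 0],
    [-0.055, -0.02, 0, 0, 0, 0],
    [-0.07, -0.02, 0, 0, 0, 0],
    [-0.085, -0.02, 0, 0, 0, 0]
  ]
}}

```text
time: 3.07
ee_pos: [0.5323, -0.0073, 0.0114]
eef_rot: [0.074, 0.997, 0.0, 0.0]
ft_force: [-2.1, -0.2, 1.2]
width: 0.0276
grip_force: 1.0
```

Call:
{"fn": "drive_tool", "kwargs": {
  "increments": [
    [-0.015, 0, 0, 0, 0, 0],
    [-0.03, 0, 0, 0, 0, 0],
    [-0.045, 0, 0, 0, 0, 0],
    [-0.06, 0, 0, 0, 0, 0],
    [-0.075, 0, 0, 0, 0, 0]
  ]
}}

```text
time: 3.48
ee_pos: [0.5544, -0.0105, 0.011]
eef_rot: [0.074, 0.997, 0.0, -0.0]
ft_force: [-1.9, -0.8, 1.2]
width: 0.0277
grip_force: 0.8
```

Call:
{"fn": "drive_tool", "kwargs": {
  "increments": [
    [-0.015, 0, 0, 0, 0, 0],
    [-0.03, 0, 0, 0, 0, 0],
    [-0.045, 0, 0, 0, 0, 0],
    [-0.06, 0, 0, 0, 0, 0],
    [-0.075, 0, 0, 0, 0, 0]
  ]
}}

```text
time: 3.9
ee_pos: [0.5767, -0.0136, 0.011]
eef_rot: [0.074, 0.997, 0.0, -0.0]
ft_force: [-1.0, 0.5, 0.4]
width: 0.0277
grip_force: 0.8
```

```bash
python3 -c "from h import *;st();shot('side','s2.png',(200,140),(200,140),4)"
```

```text
t 3.9 stop xy mm [-114.5 -182.1] z 11.0 tool y ang in stop 1.571 tilt [-0.  0. -1.] w 0.0277 F [-1.   0.3] 0.4 j [-0.43  0.47  0.45  1.82 -0.25  0.91  1.56]
```

View pics/s2.png

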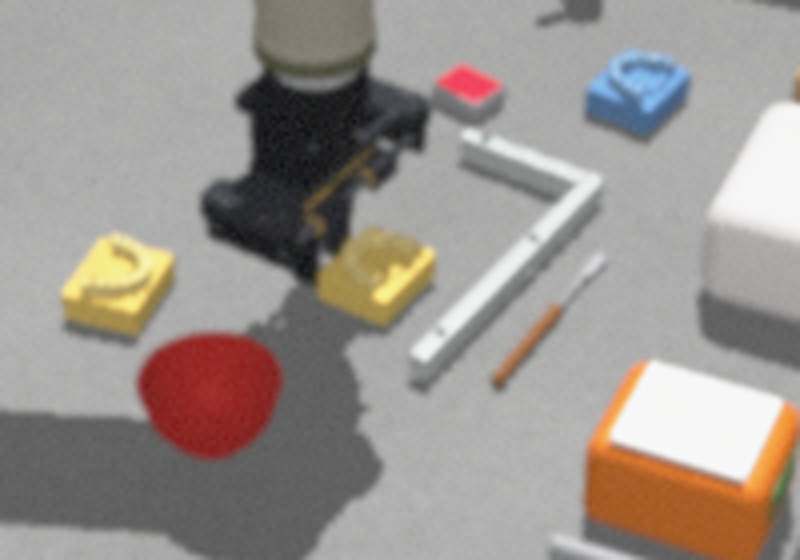

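The cast at (378,275) has turned square to the long bar. I'll keep pushing.

Call:
{"fn": "drive_tool", "kwargs": {
  "increments": [
    [-0.015, 0, 0, 0, 0, 0],
    [-0.03, 0, 0, 0, 0, 0],
    [-0.045, 0, 0, 0, 0, 0],
    [-0.06, 0, 0, 0, 0, 0],
    [-0.075, 0, 0, 0, 0, 0]
  ]
}}

```text
time: 4.37
ee_pos: [0.599, -0.0171, 0.011]
eef_rot: [0.074, 0.997, 0.0, 0.0]
ft_force: [-2.3, -0.0, 0.2]
width: 0.0279
grip_force: 0.5
```

Call:
{"fn": "drive_tool", "kwargs": {
  "increments": [
    [-0.01, 0, 0, 0, 0, 0],
    [-0.02, 0, 0, 0, 0, 0],
    [-0.03, 0, 0, 0, 0, 0],
    [-0.04, 0, 0, 0, 0, 0],
    [-0.045, 0, 0, 0, 0, 0]
  ]
}}

```text
time: 4.78
ee_pos: [0.6123, -0.0191, 0.0111]
eef_rot: [0.074, 0.997, 0.0, 0.0]
ft_force: [-0.7, 0.6, 0.2]
width: 0.0279
grip_force: 0.6
```

Call:
{"fn": "drive_tool", "kwargs": {
  "increments": [
    [-0.004, 0, 0, 0, 0, 0],
    [-0.008, 0, 0, 0, 0, 0],
    [-0.012, 0, 0, 0, 0, 0],
    [-0.016, 0, 0, 0, 0, 0],
    [-0.02, 0, 0, 0, 0, 0]
  ]
}}

```text
time: 5.2
ee_pos: [0.6178, -0.0199, 0.011]
eef_rot: [0.074, 0.997, 0.0, -0.0]
ft_force: [-1.9, -0.4, 0.0]
width: 0.0276
grip_force: 0.7
```

```bash
python3 -c "from h import *;st()"
```

```text
t 5.2 stop xy mm [ -72.9 -182.3] z 11.0 tool y ang in stop 1.571 tilt [-0.  0. -1.] w 0.0276 F [-1.8 -0.6] 0.0 j [-0.39  0.55  0.45  1.71 -0.28  0.95  1.59]
```

Still no contact force from the bar. I'll press on gently.

Call:
{"fn": "drive_tool", "kwargs": {
  "increments": [
    [-0.003, 0, 0, 0, 0, 0],
    [-0.005, 0, 0, 0, 0, 0],
    [-0.007, 0, 0, 0, 0, 0],
    [-0.009, 0, 0, 0, 0, 0],
    [-0.01, 0, 0, 0, 0, 0]
  ]
}}

```text
time: 5.62
ee_pos: [0.6198, -0.0202, 0.011]
eef_rot: [0.074, 0.997, 0.0, -0.001]
ft_force: [-8.1, 0.8, 7.2]
width: 0.0277
grip_force: 4.0
```

Call:
{"fn": "drive_tool", "kwargs": {
  "increments": [
    [-0.002, 0, 0, 0, 0, 0],
    [-0.004, 0, 0, 0, 0, 0],
    [-0.006, 0, 0, 0, 0, 0],
    [-0.007, 0, 0, 0, 0, 0],
    [-0.007, 0, 0, 0, 0, 0]
  ]
}}

```text
time: 6.03
ee_pos: [0.6199, -0.0202, 0.0109]
eef_rot: [0.074, 0.997, 0.0, -0.003]
ft_force: [-17.9, 2.3, 14.1]
width: 0.0279
grip_force: 8.6
```

The heel has met the long bar, at 18 N. Next I back off, rise, turn 90° and go round to the right side.

Call:
{"fn": "drive_tool", "kwargs": {
  "increments": [
    [0.06, 0, 0, 0, 0, 0],
    [0.12, 0, 0, 0, 0, 0],
    [0.12, 0, -0.1, 0, 0, 0],
    [0.12, 0, -0.2, 0, 0, 0],
    [0.12, 0, -0.3, 0, 0, 0]
  ],
  "claw": 0.79
}}

```text
time: 6.45
ee_pos: [0.587, -0.0155, 0.1021]
eef_rot: [0.074, 0.997, -0.0, 0.0]
ft_force: [0.3, 1.0, -0.3]
width: 0.0183
grip_force: 0.0
```

Call:
{"fn": "drive_tool", "kwargs": {
  "increments": [
    [0, 0, 0, 0, 0, -0.13],
    [0, 0, 0, 0, 0, -0.26],
    [0, 0, 0, 0, 0, -0.39],
    [0, 0, 0, 0, 0, -0.52],
    [0, 0, 0, 0, 0, -0.65]
  ]
}}

```text
time: 6.87
ee_pos: [0.5876, -0.0155, 0.1013]
eef_rot: [-0.183, 0.983, -0.0, 0.001]
ft_force: [0.4, -1.4, 0.2]
width: 0.0182
grip_force: 0.0
```

```bash
python3 -c "
from h import *;st();shot('top','t2.png')"
```

```text
t 6.87 stop xy mm [-103.4 -182.3] z 101.3 tool y ang in stop 2.086 tilt [ 0.001  0.    -1.   ] w 0.0182 F [ 0.6 -1.3] 0.2 j [-0.38  0.36  0.4   1.73 -0.16  1.09  2.01]
```

View pics/t2.png

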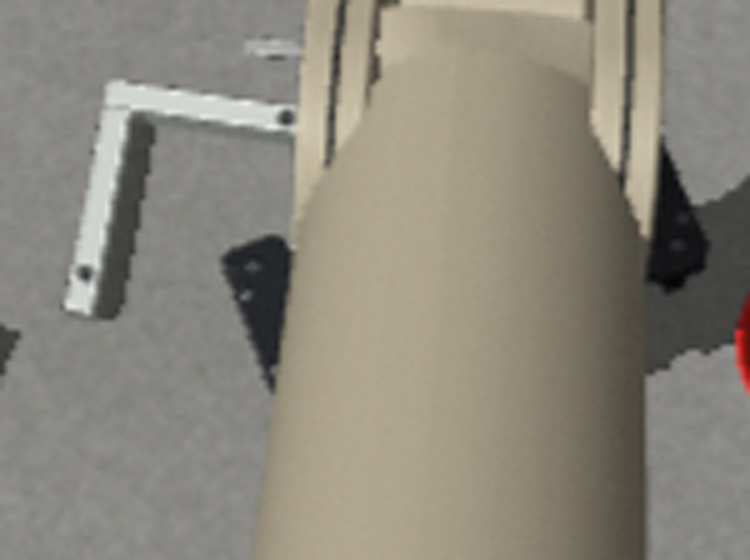

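The arm hides the cast from above, and j7 rises with this turn, so I'll turn the other way.

Call:
{"fn": "drive_tool", "kwargs": {
  "increments": [
    [0, 0, 0, 0, 0, 0.15],
    [0, 0, 0, 0, 0, 0.3],
    [0, 0, 0, 0, 0, 0.45],
    [0, 0, 0, 0, 0, 0.6],
    [0, 0, 0, 0, 0, 0.75]
  ]
}}

```text
time: 7.33
ee_pos: [0.5875, -0.0155, 0.1012]
eef_rot: [0.117, 0.993, 0.0, 0.0]
ft_force: [-0.1, 0.5, -0.1]
width: 0.0181
grip_force: 0.0
```

Call:
{"fn": "drive_tool", "kwargs": {
  "increments": [
    [0, 0, 0, 0, 0, 0.15],
    [0, 0, 0, 0, 0, 0.3],
    [0, 0, 0, 0, 0, 0.45],
    [0, 0, 0, 0, 0, 0.6],
    [0, 0, 0, 0, 0, 0.75]
  ]
}}

```text
time: 7.75
ee_pos: [0.5875, -0.0154, 0.1012]
eef_rot: [0.4, 0.916, 0.0, 0.0]
ft_force: [-1.0, 0.4, 0.4]
width: 0.0187
grip_force: 0.0
```

Call:
{"fn": "drive_tool", "kwargs": {
  "increments": [
    [0, 0, 0, 0, 0, 0.15],
    [0, 0, 0, 0, 0, 0.3],
    [0, 0, 0, 0, 0, 0.45],
    [0, 0, 0, 0, 0, 0.6],
    [0, 0, 0, 0, 0, 0.75]
  ]
}}

```text
time: 8.17
ee_pos: [0.5875, -0.0154, 0.1012]
eef_rot: [0.649, 0.761, 0.0, 0.0]
ft_force: [-0.1, 0.1, 0.2]
width: 0.0185
grip_force: 0.0
```

Call:
{"fn": "drive_tool", "kwargs": {
  "increments": [
    [0, 0, 0, 0, 0, 0.14],
    [0, 0, 0, 0, 0, 0.28],
    [0, 0, 0, 0, 0, 0.407],
    [0, 0, 0, 0, 0, 0.407],
    [0, 0, 0, 0, 0, 0.407]
  ]
}}

```text
time: 8.58
ee_pos: [0.5874, -0.0153, 0.1011]
eef_rot: [0.759, 0.652, 0.0, 0.0]
ft_force: [-0.3, -0.1, -0.7]
width: 0.0183
grip_force: 0.0
```

```bash
python3 -c "
from h import *;st()"
```

```text
t 8.58 stop xy mm [-103.6 -182.2] z 101.1 tool y ang in stop -0.004 tilt [ 0. -0. -1.] w 0.0183 F [-0.2 -0.1] -0.7 j [-0.68  0.44  0.79  1.74 -0.34  1.11  0.07]
```

Call:
{"fn": "drive_tool", "kwargs": {
  "increments": [
    [-0.07, 0.05, 0, 0, 0, 0],
    [-0.14, 0.1, 0, 0, 0, 0],
    [-0.21, 0.15, 0, 0, 0, 0],
    [-0.25, 0.2, 0, 0, 0, 0],
    [-0.25, 0.232, 0, 0, 0, 0]
  ]
}}

```text
time: 9.0
ee_pos: [0.6449, -0.1047, 0.1014]
eef_rot: [0.76, 0.65, -0.0, 0.001]
ft_force: [0.1, 0.2, -0.2]
width: 0.018
grip_force: 0.0
```

```bash
python3 -c "
from h import *;st();shot('side','s3.png',(200,140),(200,140),4)"
```

```text
t 9.0 stop xy mm [ -33.7 -262.1] z 101.4 tool y ang in stop -0.007 tilt [ 0.001 -0.002 -1.   ] w 0.018 F [0.  0.2] -0.2 j [-0.46  0.58  0.77  1.56 -0.43  1.18  0.24]
```

View pics/s3.png

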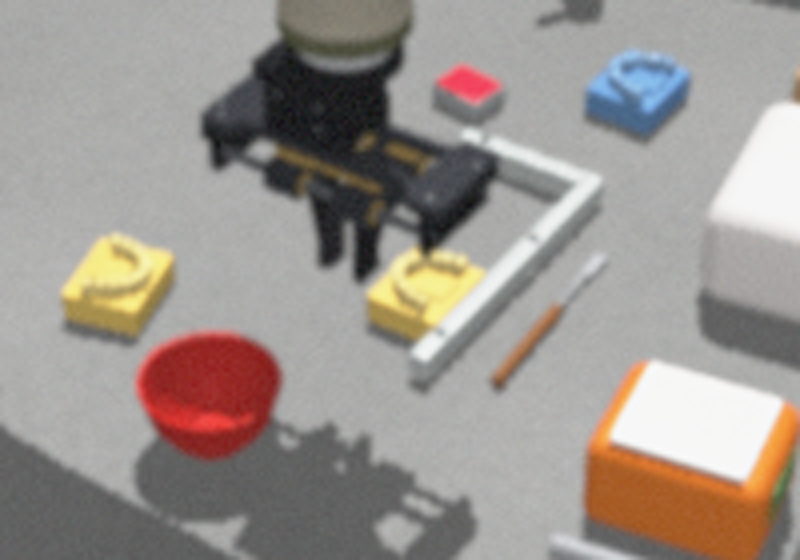

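The cast at (425,295) lies flush along the long bar, and the hand is right of it. I'll go down and push left.

Call:
{"fn": "drive_tool", "kwargs": {
  "increments": [
    [0, 0, 0.08, 0, 0, 0],
    [0, 0, 0.16, 0, 0, 0],
    [0, 0, 0.23, 0, 0, 0],
    [0, 0, 0.28, 0, 0, 0],
    [0, 0, 0.3, 0, 0, -0.005]
  ]
}}

```text
time: 9.47
ee_pos: [0.6432, -0.0994, 0.0087]
eef_rot: [0.757, 0.653, -0.001, -0.001]
ft_force: [-0.1, 0.1, 0.8]
width: 0.018
grip_force: 0.0
```

Call:
{"fn": "drive_tool", "kwargs": {
  "increments": [
    [0.016, 0, 0, 0, 0, 0],
    [0.032, 0, 0, 0, 0, 0],
    [0.048, 0, 0, 0, 0, 0],
    [0.064, 0, 0, 0, 0, 0],
    [0.08, 0, 0, 0, 0, 0]
  ]
}}

```text
time: 9.88
ee_pos: [0.6488, -0.0755, 0.012]
eef_rot: [0.758, 0.653, 0.001, 0.0]
ft_force: [-0.6, -0.6, -1.4]
width: 0.0186
grip_force: 0.0
```

Call:
{"fn": "drive_tool", "kwargs": {
  "increments": [
    [0.016, 0, 0, 0, 0, 0],
    [0.032, 0, 0, 0, 0, 0],
    [0.048, 0, 0, 0, 0, 0],
    [0.064, 0, 0, 0, 0, 0],
    [0.08, 0, 0, 0, 0, 0]
  ]
}}

```text
time: 10.3
ee_pos: [0.6517, -0.0526, 0.0111]
eef_rot: [0.758, 0.652, -0.0, 0.0]
ft_force: [0.5, -1.7, 1.1]
width: 0.0182
grip_force: 0.8
```

```bash
python3 -c "
from h import *;st()"
```

```text
t 10.3 stop xy mm [ -34.5 -209.6] z 11.1 tool y ang in stop -0.001 tilt [ 0. -0. -1.] w 0.0182 F [ 0.8 -1.6] 1.1 j [-0.49  0.68  0.7   1.61 -0.5   1.03  0.21]
```

Call:
{"fn": "drive_tool", "kwargs": {
  "increments": [
    [0.016, 0, 0, 0, 0, 0],
    [0.032, 0, 0, 0, 0, 0],
    [0.048, 0, 0, 0, 0, 0],
    [0.064, 0, 0, 0, 0, 0],
    [0.08, 0, 0, 0, 0, 0]
  ]
}}

```text
time: 10.72
ee_pos: [0.6553, -0.0287, 0.0111]
eef_rot: [0.758, 0.652, 0.0, 0.0]
ft_force: [-0.4, -1.4, 0.6]
width: 0.0181
grip_force: 1.0
```

Call:
{"fn": "drive_tool", "kwargs": {
  "increments": [
    [0.016, 0, 0, 0, 0, 0],
    [0.032, 0, 0, 0, 0, 0],
    [0.048, 0, 0, 0, 0, 0],
    [0.064, 0, 0, 0, 0, 0],
    [0.08, 0, 0, 0, 0, 0]
  ]
}}

```text
time: 11.13
ee_pos: [0.6589, -0.0048, 0.0111]
eef_rot: [0.758, 0.652, -0.0, 0.0]
ft_force: [-0.3, -1.7, 1.5]
width: 0.0181
grip_force: 1.1
```

Call:
{"fn": "drive_tool", "kwargs": {
  "increments": [
    [0.016, 0, 0, 0, 0, 0],
    [0.032, 0, 0, 0, 0, 0],
    [0.048, 0, 0, 0, 0, 0],
    [0.064, 0, 0, 0, 0, 0],
    [0.08, 0, 0, 0, 0, 0]
  ]
}}

```text
time: 11.55
ee_pos: [0.6625, 0.0189, 0.0111]
eef_rot: [0.758, 0.652, 0.0, 0.0]
ft_force: [0.4, -1.5, 2.3]
width: 0.0183
grip_force: 1.3
```

Call:
{"fn": "drive_tool", "kwargs": {
  "increments": [
    [0.016, 0, 0, 0, 0, 0],
    [0.032, 0, 0, 0, 0, 0],
    [0.048, 0, 0, 0, 0, 0],
    [0.064, 0, 0, 0, 0, 0],
    [0.08, 0, 0, 0, 0, 0]
  ]
}}

```text
time: 11.97
ee_pos: [0.6661, 0.0427, 0.0111]
eef_rot: [0.758, 0.652, 0.0, 0.0]
ft_force: [-0.5, -2.1, 2.7]
width: 0.0182
grip_force: 1.5
```

Call:
{"fn": "drive_tool", "kwargs": {
  "increments": [
    [0.01, 0, 0, 0, 0, 0],
    [0.02, 0, 0, 0, 0, 0],
    [0.03, 0, 0, 0, 0, 0],
    [0.04, 0, 0, 0, 0, 0],
    [0.05, 0, 0, 0, 0, 0]
  ]
}}

```text
time: 12.38
ee_pos: [0.6682, 0.0573, 0.011]
eef_rot: [0.758, 0.652, -0.0, -0.0]
ft_force: [-1.3, -2.4, 1.3]
width: 0.0182
grip_force: 1.2
```

```bash
python3 -c "
from h import *;st();shot('side','s4.png',(200,140),(200,140),4)"
```

```text
t 12.38 stop xy mm [-34.5 -98.5] z 11.0 tool y ang in stop -0.001 tilt [-0.  0. -1.] w 0.0182 F [-0.9 -2.5] 1.3 j [-0.64  0.71  0.69  1.56 -0.5   1.05  0.04]
```

View pics/s4.png

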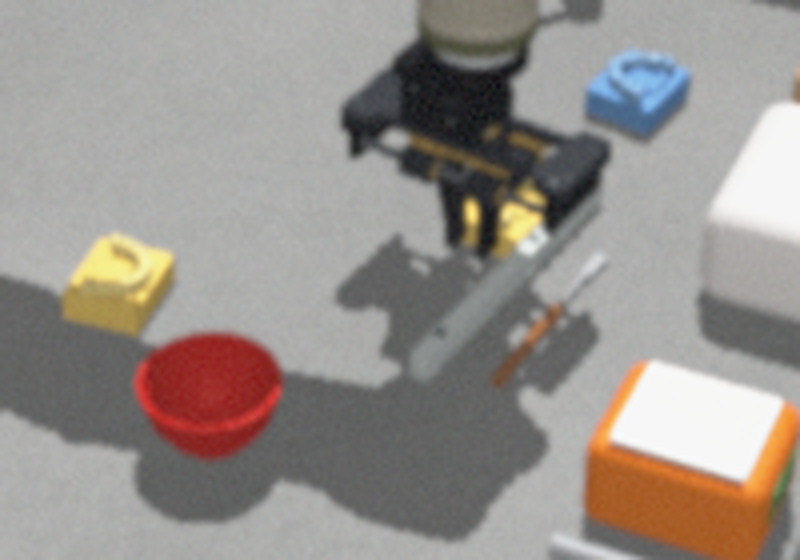

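The cast at (500,225) is sliding along the bar with the fingers at (470,240). About 17 mm remain.

Call:
{"fn": "drive_tool", "kwargs": {
  "increments": [
    [0.01, 0, 0, 0, 0, 0],
    [0.02, 0, 0, 0, 0, 0],
    [0.03, 0, 0, 0, 0, 0],
    [0.04, 0, 0, 0, 0, 0],
    [0.047, 0, 0, 0, 0, 0]
  ]
}}

```text
time: 12.85
ee_pos: [0.6703, 0.0717, 0.011]
eef_rot: [0.758, 0.653, 0.0, -0.0]
ft_force: [0.0, -2.1, 0.9]
width: 0.0181
grip_force: 0.9
```

Call:
{"fn": "drive_tool", "kwargs": {
  "increments": [
    [0.003, 0, 0, 0, 0, 0],
    [0.006, 0, 0, 0, 0, 0],
    [0.009, 0, 0, 0, 0, 0],
    [0.011, 0, 0, 0, 0, 0],
    [0.013, 0, 0, 0, 0, 0]
  ]
}}

```text
time: 13.27
ee_pos: [0.6708, 0.075, 0.011]
eef_rot: [0.758, 0.652, 0.0, -0.0]
ft_force: [-1.0, -1.2, 0.3]
width: 0.0184
grip_force: 0.7
```

Call:
{"fn": "drive_tool", "kwargs": {
  "increments": [
    [0.002, 0, 0, 0, 0, 0],
    [0.004, 0, 0, 0, 0, 0],
    [0.006, 0, 0, 0, 0, 0],
    [0.008, 0, 0, 0, 0, 0],
    [0.01, 0, 0, 0, 0, 0]
  ]
}}

```text
time: 13.68
ee_pos: [0.6711, 0.0773, 0.011]
eef_rot: [0.758, 0.652, -0.0, 0.0]
ft_force: [-1.7, -4.6, 0.7]
width: 0.0182
grip_force: 2.2
```

Call:
{"fn": "drive_tool", "kwargs": {
  "increments": [
    [0.002, 0, 0, 0, 0, 0],
    [0.004, 0, 0, 0, 0, 0],
    [0.006, 0, 0, 0, 0, 0],
    [0.008, 0, 0, 0, 0, 0],
    [0.008, 0, 0, 0, 0, 0]
  ]
}}

```text
time: 14.1
ee_pos: [0.6711, 0.0774, 0.011]
eef_rot: [0.759, 0.652, -0.001, 0.001]
ft_force: [-3.7, -8.6, 2.5]
width: 0.0184
grip_force: 4.5
```

```bash
python3 -c "
from h import *;st()"
```

```text
t 14.1 stop xy mm [-34.6 -78.2] z 11.0 tool y ang in stop -0.003 tilt [-0.001 -0.003 -1.   ] w 0.0184 F [-2.4 -9. ] 2.5 j [-0.66  0.72  0.69  1.54 -0.5   1.06  0.  ]
```

Seated against the short bar. Next I retreat, go round to the front and reseat gently towards the long bar with the finger's outside.

Call:
{"fn": "drive_tool", "kwargs": {
  "increments": [
    [-0.06, 0, 0, 0, 0, 0],
    [-0.13, 0, 0, 0, 0, 0],
    [-0.13, 0, -0.1, 0, 0, 0],
    [-0.13, 0, -0.2, 0, 0, 0],
    [-0.13, 0, -0.3, 0, 0, 0]
  ]
}}

```text
time: 14.52
ee_pos: [0.6656, 0.0418, 0.1019]
eef_rot: [0.758, 0.652, -0.0, -0.0]
ft_force: [1.2, 0.3, 0.5]
width: 0.018
grip_force: 0.0
```

Call:
{"fn": "drive_tool", "kwargs": {
  "increments": [
    [0, -0.1, 0, 0, 0, 0],
    [0.03, -0.2, 0, 0, 0, 0],
    [0.12, -0.26, 0, 0, 0, 0],
    [0.2, -0.3, 0, 0, 0, 0],
    [0.255, -0.3, 0, 0, 0, 0]
  ]
}}

```text
time: 14.93
ee_pos: [0.5864, 0.135, 0.1012]
eef_rot: [0.757, 0.654, 0.001, -0.002]
ft_force: [-0.5, 1.7, 0.4]
width: 0.0183
grip_force: 0.0
```

```bash
python3 -c "
from h import *;st();shot('side','s5.png',(250,150),(120,90),6)"
```

```text
t 14.93 stop xy mm [-126.9  -33.7] z 101.2 tool y ang in stop 0.002 tilt [-0.001  0.003 -1.   ] w 0.0183 F [-0.8  1.6] 0.4 j [-0.9   0.46  0.77  1.7  -0.36  1.12 -0.17]
```

View pics/s5.png

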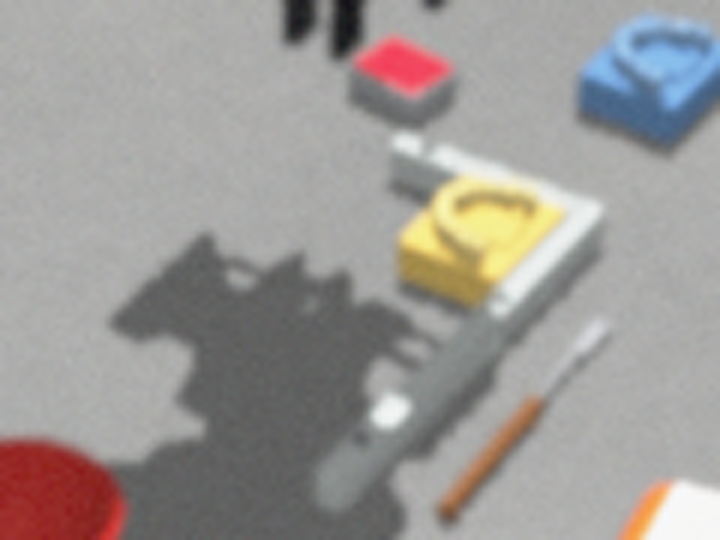

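The cast at (480,240) sits in the corner, with heel and side both apparently flush. I'll do the gentle confirming push.

Call:
{"fn": "drive_tool", "kwargs": {
  "increments": [
    [-0.02, 0, 0.08, 0, 0, 0],
    [-0.02, 0, 0.16, 0, 0, 0],
    [-0.02, 0, 0.23, 0, 0, 0],
    [-0.02, 0, 0.28, 0, 0, 0],
    [-0.02, 0, 0.3, 0, 0, 0]
  ]
}}

```text
time: 15.4
ee_pos: [0.5867, 0.1245, 0.0087]
eef_rot: [0.758, 0.652, -0.001, -0.0]
ft_force: [-0.3, -0.1, -0.1]
width: 0.0181
grip_force: 0.0
```

Call:
{"fn": "drive_tool", "kwargs": {
  "increments": [
    [0, 0.02, 0, 0, 0, 0],
    [0, 0.04, 0, 0, 0, 0],
    [0, 0.06, 0, 0, 0, 0],
    [0, 0.08, 0, 0, 0, 0],
    [0, 0.095, 0, 0, 0, 0]
  ]
}}

```text
time: 15.82
ee_pos: [0.6171, 0.1204, 0.012]
eef_rot: [0.758, 0.652, 0.001, 0.0]
ft_force: [0.1, 0.2, 0.5]
width: 0.0183
grip_force: 0.0
```

Call:
{"fn": "drive_tool", "kwargs": {
  "increments": [
    [0, 0.005, 0, 0, 0, 0],
    [0, 0.01, 0, 0, 0, 0],
    [0, 0.015, 0, 0, 0, 0],
    [0, 0.018, 0, 0, 0, 0],
    [0, 0.021, 0, 0, 0, 0]
  ]
}}

```text
time: 16.23
ee_pos: [0.6217, 0.1197, 0.011]
eef_rot: [0.758, 0.652, 0.0, -0.0]
ft_force: [0.2, 0.6, 0.2]
width: 0.0182
grip_force: 0.0
```

```bash
python3 -c "
from h import *;st()"
```

```text
t 16.23 stop xy mm [-89.7 -43.6] z 11.0 tool y ang in stop -0.001 tilt [-0.  0. -1.] w 0.0182 F [0.1 0.6] 0.2 j [-0.78  0.64  0.69  1.67 -0.47  1.   -0.07]
```

Call:
{"fn": "drive_tool", "kwargs": {
  "increments": [
    [0, 0.004, 0, 0, 0, 0],
    [0, 0.008, 0, 0, 0, 0],
    [0, 0.011, 0, 0, 0, 0],
    [0, 0.014, 0, 0, 0, 0],
    [0, 0.016, 0, 0, 0, 0]
  ]
}}

```text
time: 16.65
ee_pos: [0.6266, 0.1189, 0.0111]
eef_rot: [0.758, 0.652, 0.0, -0.0]
ft_force: [0.6, -0.3, -0.3]
width: 0.0186
grip_force: 0.0
```

Call:
{"fn": "drive_tool", "kwargs": {
  "increments": [
    [0, 0.002, 0, 0, 0, 0],
    [0, 0.004, 0, 0, 0, 0],
    [0, 0.006, 0, 0, 0, 0],
    [0, 0.008, 0, 0, 0, 0],
    [0, 0.01, 0, 0, 0, 0]
  ]
}}

```text
time: 17.07
ee_pos: [0.6295, 0.1185, 0.011]
eef_rot: [0.758, 0.652, 0.0, -0.0]
ft_force: [0.4, 1.0, 0.7]
width: 0.0185
grip_force: 0.0
```

Call:
{"fn": "drive_tool", "kwargs": {
  "increments": [
    [0, 0.002, 0, 0, 0, 0],
    [0, 0.004, 0, 0, 0, 0],
    [0, 0.006, 0, 0, 0, 0],
    [0, 0.008, 0, 0, 0, 0],
    [0, 0.01, 0, 0, 0, 0]
  ]
}}

```text
time: 17.48
ee_pos: [0.6325, 0.118, 0.011]
eef_rot: [0.758, 0.652, 0.0, -0.0]
ft_force: [-0.7, 0.0, 0.4]
width: 0.0183
grip_force: 0.0
```

Call:
{"fn": "drive_tool", "kwargs": {
  "increments": [
    [0, 0.002, 0, 0, 0, 0],
    [0, 0.004, 0, 0, 0, 0],
    [0, 0.006, 0, 0, 0, 0],
    [0, 0.008, 0, 0, 0, 0],
    [0, 0.01, 0, 0, 0, 0]
  ]
}}

```text
time: 17.9
ee_pos: [0.6342, 0.1176, 0.0109]
eef_rot: [0.758, 0.652, -0.001, -0.001]
ft_force: [-10.8, 0.3, 9.6]
width: 0.0185
grip_force: 5.3
```

A firm stop straight away, so the cast is seated. I'll retreat and check.

Call:
{"fn": "drive_tool", "kwargs": {
  "increments": [
    [0, -0.06, 0, 0, 0, 0],
    [0, -0.12, 0, 0, 0, 0],
    [0, -0.12, -0.1, 0, 0, 0],
    [0, -0.12, -0.2, 0, 0, 0],
    [0, -0.12, -0.3, 0, 0, 0]
  ]
}}

```text
time: 18.32
ee_pos: [0.5995, 0.1228, 0.102]
eef_rot: [0.758, 0.652, -0.0, 0.0]
ft_force: [0.8, 0.2, 0.3]
width: 0.0182
grip_force: 0.0
```

Call:
{"fn": "drive_tool", "kwargs": {
  "increments": [
    [0, -0.1, -0.06, 0, 0, 0],
    [0, -0.2, -0.12, 0, 0, 0],
    [0, -0.3, -0.18, 0, 0, 0],
    [0, -0.4, -0.24, 0, 0, 0],
    [0, -0.45, -0.3, 0, 0, 0]
  ]
}}

```text
time: 18.73
ee_pos: [0.4639, 0.1432, 0.1912]
eef_rot: [0.758, 0.653, -0.0, -0.001]
ft_force: [-0.5, 1.2, 0.3]
width: 0.0184
grip_force: 0.0
```

Call:
{"fn": "drive_tool", "kwargs": {
  "increments": [
    [0, 0, 0, 0, 0, 0],
    [0, 0, 0, 0, 0, 0],
    [0, 0, 0, 0, 0, 0],
    [0, 0, 0, 0, 0, 0],
    [0, 0, 0, 0, 0, 0]
  ]
}}

```text
time: 19.15
ee_pos: [0.4666, 0.1423, 0.1902]
eef_rot: [0.758, 0.652, -0.001, 0.0]
ft_force: [-0.3, -0.9, 0.3]
width: 0.0182
grip_force: 0.0
```

```bash
python3 -c "
from h import *;st();shot('top','t6.png',(195,130),(130,100),6)"
```

```text
t 19.15 stop xy mm [-246.4  -44.1] z 190.2 tool y ang in stop -0.003 tilt [-0.001 -0.002 -1.   ] w 0.0182 F [-0.2 -0.9] 0.3 j [-1.21  0.03  0.85  1.89 -0.02  1.23 -0.5 ]
```

View pics/t6.png

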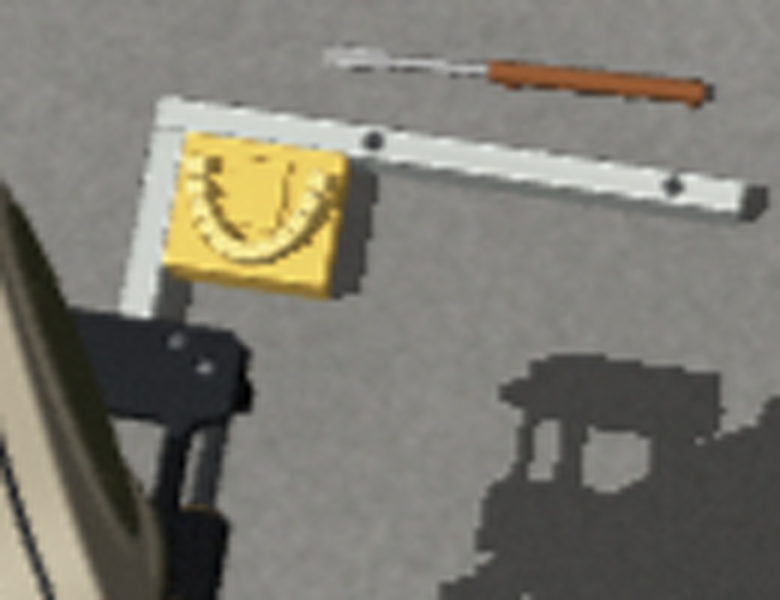

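The cast (corners at about (185,132), (347,152), (330,297) and (165,270)) sits flush against both bars with no visible gap, the knife hasn't moved, and the hand is clear. Handing in.

```bash
python3 -c "
from bench import *;print(close_job())"
```

```text
the job is handed in; nothing more can be done
None
```

The yellow cast was pushed into the corner of the stop, heel flush to the long bar and side flush to the short bar in the last picture, with no sign of any other loose item being moved and the hand clear; the job was handed in at about 19 s.

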